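# Press the handset carrier down and slide it under the jig's leaf spring

### The job

The keypad handset in the blue carrier has a freshly glued front that must set under the jig's leaf spring. With shut fingertips press the carrier's black tread down until the carrier lies flush with the jig's deck and, keeping it pressed down, slide it forward under the grey bridge and the leaf spring until it is fully home at the black end stop and the lift bed springs up behind it; then let go. Only push: do not lift the carrier, do not touch the handset, and leave the things lying around the jig where they are.

Things in the scene. Friction and masses are not known exactly. Their poses are not given: they have to be found in the camera images.
- jig: Fixed grey clamping jig, 204 (x, sliding direction) x 150 mm (y); origin at the centre of its underside, on the table. Channel 133 mm wide between guide walls (top 34 mm above the table). Rear wall at x = -102 to -94 mm, top 24 mm. Sprung lift bed at x = -92 to -14 mm, then the fixed deck, top 18 mm above the table.
- bridge (a point): Middle of the underside of the grey bridge across the channel, at jig x = 49 mm, 42.5 mm above the table; bridge 14 mm long in x, top 56 mm above the table. A carrier on the raised bed is too high and bumps into it; pressed flush with the deck it clears it by 3.5 mm.
- stop_face (a point): Middle of the black end stop's face at jig x = 87 mm, at deck height (18 mm above the table); the stop's top is 38 mm above the table. Axes as the jig's.
- lift_bed (a joint): Travel (m) of the sprung aluminium lift bed: 0 = up, top 26 mm above the table; 0.008 = level with the deck; ends at 0.0084. Springs push up with about 8 N at the top, 15 N at the bottom (less the carrier's weight). It jumps up by itself when the carrier's tail has passed its front edge and then keeps the carrier from sliding back.
- leaf_spring (a joint): Angle (rad) of the brass leaf spring, 104 mm wide, hinged under the bridge's front side and trailing forward and down to a toe at jig x = 80 mm: 0 = at rest, toe 32.5 mm above the table. The passing carrier lifts it to about 0.2 to 0.27; it then presses down with about 6 N and drags on the carrier.
- carrier: Loose blue carrier, 97 (x, forward as the jig's) x 130 mm, 0.37 to 0.53 kg, heavier at the rear, slides easily; origin at the centre of its underside. Slab 8 mm; rear 36 mm is the bare tread, then a ridge (x = -12.5 to -7.5 mm, top 20 mm over the underside), handset, nose wall (top 21 mm). Starts on the raised bed near jig x = -36 mm; home: origin at jig x = 38.5 mm, 18 mm over the table.
- tread (a point): Point on the black ribbed tread of the carrier where to press: upper face (8 mm above the carrier's underside), on the middle line, 16.5 mm behind the ridge's rear face and 19.5 mm in front of the carrier's tail edge. Axes as the carrier's.
- handset: White keypad handset, 118 x 47 x 12 mm, fixed in the carrier across its front part; origin at the centre of its underside. Not to be touched.
- glue_tube: White glue tube, 41 x 136 x 28 mm, lying beside the jig; leave it. Origin at the centre of its underside.
- marker: White marker pen with red cap, 16 x 123 x 17 mm, lying beside the jig; leave it. Origin at the centre of its underside.
- squeegee: Blue squeegee card, 55 x 85 x 12 mm, lying beside the jig; leave it. Origin at the centre of its underside.
There are look-alikes about, which are no part of the job. Of the things that look like the carrier, the larger one is meant.

How it is judged:
On the way, in this order (a step that is already met when the one before it is completed fails the run):
1. the fingers press the carrier down flush while it is still short of the bridge (value of joint lift_bed above 0.006 m and contact force between the fingers and carrier above 3 N and x of carrier in the frame of jig below 0 m), for 0.1 s.
2. kept pressed down by the fingers, the carrier slides under the bridge (value of joint lift_bed above 0.005 m and contact force between the fingers and carrier above 3 N and x of carrier in the frame of jig above 0.01 m), for 0.05 s.
At the end, for the whole second after the job is handed in: The carrier lies flat (tilt under 0.05 rad, underside within 2.5 mm of the deck) and at rest, home within 5 mm of the end stop, the leaf spring lifted by it (over 0.08 rad), the lift bed up again behind it (within 2 mm) (x of carrier in the frame of jig above 0.0335 m and z of carrier in the frame of jig below 0.0205 m and angle between carrier's own z axis and vertical below 0.05 rad and value of joint lift_bed below 0.002 m and value of joint leaf_spring above 0.08 rad and linear speed of carrier below 0.02 m/s); the robot touches nothing.
It fails at once if the carrier is lifted or tipped (z of carrier in the frame of jig above 0.036 m or angle between carrier's own z axis and vertical above 0.25 rad).
It fails at once if the fingers touch the handset (contact force between the fingers and handset above 0.5 N).
It fails at once if a thing beside the jig is moved by more than 15 mm (distance of any of glue_tube, marker, squeegee from where it was at the start of the episode above 0.015 m).
It also fails if it takes over 37 s, if anything falls off the work surface, if the arm or the gripper's body presses on something with over 40 N, if the wrist force passes 120 N, or if a joint passes its speed limit or range.

### The arm

A 6-joint arm with a two-finger parallel gripper is mounted at the origin on a cart in front of the work surface, level with it; the furniture and walls round the work are solid. World frame = base frame: x ahead of the robot, y to its left, z up, the work surface at z = 0. Lengths are in m, angles in rad, forces in N, time in s.
With the tool pointing down it reaches from about 0.325 to 0.875 m from the base axis. Payload 4.4 kg.
Tool frame: the origin (TCP) lies between the finger pads; the fingertips stand tip_reach ahead of it and the grasp point (between the pads) lies 8 mm behind it (tip_reach is the distance from the TCP to the fingertips, in m); z points along the fingers, y is the direction in which the jaws open and shut (so a half turn about z gives the same grasp; the last joint's range is limited). The gripper opens to 85 mm and grips with 20 to 120 N. Pads are 22 mm wide; open, the fingers measure 114 mm over their backs; the gripper's body (76 mm by 85 mm) begins 54 mm behind the grasp point. The pads swing forward as they close: fully open they stand 13 mm farther back than shut.
Start: joints at [1.056, 0.207, 1.542, -0, 1.393, -0.15], TCP at [0.205, 0.537, 0.242] pointing down, gripper open.
Joint ranges: [-2.73, 2.73], [-0.86, 2.22], [0.23, 2.46], [-1.11, 4.25], [0.08, 2.63], [-2.82, 2.82]. Speed limits (rad/s): [2.79, 2.79, 3.14, 3.14, 3.14, 3.14].

### API

Orientations are given as a 3x3 rotation matrix whose columns are the frame's x, y, z axes.
In Python, from rig import * gives the robot as it stands.
- The arm moves only by the tool jog_arm, never from a script. Its argument "rows" is a list of rows, each a list of 5 numbers: the shift along the world's x, y, z as a fraction of full scale, then the turn about the world's z as a fraction of full scale, then the opening, from 0 (shut) to 1 (fully open). In form: [[x, y, z, twist, fingers], ...]. A call has 1 to 8 rows; each row is the pose to reach, as a shift and turn from the pose measured when the call began; what a row does not reach only later rows make up. Full scale, the value 1, is 15 cm for a shift and 90 degrees for a turn. A row lasts 1/12 s, in which the tool goes at most 41.7 mm and 7.16 degrees, less where a joint would pass 70% of its speed; a pose out of reach is approached as far as the arm can. A call with a number of a shift or a turn outside -1 to 1 is refused whole. A call with a gripper value outside its range is refused whole. The fingers move at their own pace and stop on an object; "force" is the grip in N (left out, the last holds). Time passes only in rows, so rows that repeat a pose let the fingers close. It gives the time, the measured TCP pose, the force and the opening at its end, in the units of the state.
- observe(): the state, without advancing time (a new reading comes with each control period).
- snapshot(name): name is "scene" or "top" or "wrist"; returns a dict with "img" (384x512x3 uint8, blue, green, red), "K" (3x3 intrinsics, pixels), "dist_coeffs" ([k1, k2, p1, p2, k3] as OpenCV has them; the pictures are not rectified), "R" (3x3) and "t" (3): a world point X has camera coordinates R X + t. Camera axes: x right, y down, z forward; pixel columns grow to the right and rows downward; lengths in m; the calibration is good to about 2 mm. A picture is of the moment at which its call begins. There is no depth.
- close_job(): hands the job in, once; it reports no verdict.
Trained networks look in a picture, given as the dict that the camera call returned (one of the last four; its "shot" number tells which), for a name from the list of things; names that differ only in an ending like _2 or _b are one class to them, and where a whole thing is asked for, a point or a joint stands for the part that bears it (a point fixed in the world has none). Each returns a list of dicts, best first, with "confidence" (0 to 1); they miss things now and then, are a little off and sometimes report something else, mostly with a low value. They report only what shows in the picture. A call takes as long as a camera call. They do not tell look-alikes from the thing itself.
- find_in(label, picture): "xyz" ([x, y, z] in m, in world coordinates, good to about 4 mm: the middle of the surface that is visible of it).
- regions_of(label, picture): "mask" (384x512 bool, what is visible of it).
- mark_of(label, picture): "xyz" ([x, y, z] in m, in world coordinates, good to about 4 mm: a listed point, or the origin of a listed thing).
The state is a dict: "t": time; "joints": joint angles; "qd": joint speeds; "joint_efforts": joint torques, N m; "eef_pos": TCP position; "tcp_rot": TCP orientation; "force": force on the tool from outside, world axes, zero at the start; "moment": the same for the moment, N m; "grip_width": finger opening in m.
Only numpy, scipy, OpenCV 4.12 (cv2) and the standard library are available. Lean on these libraries where they do the work, as an engineer would, in place of code of your own. Each camera call takes 0.05 s, during which the arm holds its last target.

## Working session

There is one attempt and no reset: what is moved stays moved. The work goes in short steps, Python scripts to look and compute and a tool call to move; the robot and the scene stay as the last step left them, time stands still between calls to the robot, and variables do not carry over. Pictures are saved under pics/ and viewed, and the job is handed in when it is done.

Besides the shell and the picture viewer there is one more tool, called as name([rows], argument=value, ...), one row to a line, values as JSON. jog_arm: Moves the arm, as the interface text tells. Its arguments: {"type":"object","properties":{"rows":{"type":"array","items":{"type":"array","items":{"type":"number","minimum":-1,"maximum":1}}},"force":{"type":"number"}},"required":["rows"]}

```bash
mkdir -p pics; ls
python3 - <<'E'
from rig import *
import cv2
s=observe();print({k:(s[k]) for k in s})
for n in ["scene","top"]:
    p=snapshot(n);cv2.imwrite(f"pics/{n}0.png",p["img"])
    for l in ["jig","bridge","stop_face","carrier","tread","handset","glue_tube","marker","squeegee"]:
        try:
            print(n,l,[(([round(float(v),3) for v in d["xyz"]]),round(d["confidence"],2)) for d in mark_of(l,p)])
        except Exception as e: print(l,e)
E
```

```text
pics
{'t': 0.0, 'joints': array([ 1.05553755e+00,  2.07442964e-01,  1.54298500e+00,  7.33977679e-06,
        1.39350812e+00, -1.50487419e-01]), 'qd': array([ 0.00090873, -0.00065097,  0.00020544,  0.00079299,  0.00170684,
        0.00034065]), 'joint_efforts': array([-2.35424632e-03, -3.83014977e+01, -2.91601878e+01, -5.40482852e-04,
        1.04526427e-02, -8.92765030e-06]), 'eef_pos': array([0.20475187, 0.53650892, 0.24109798]), 'tcp_rot': array([[-9.34204677e-01,  3.56735580e-01, -1.16103369e-03],
       [ 3.56737289e-01,  9.34202528e-01, -2.03560827e-03],
       [ 3.58466712e-04, -2.31585878e-03, -9.99997254e-01]]), 'force': array([-0.37628468, -0.79362124, -0.3224361 ]), 'moment': array([ 0.02276528,  0.01922967, -0.02355188]), 'grip_width': 0.08535107622261943}
scene jig [([0.507, 0.047, -0.002], 0.56)]
scene bridge [([0.555, 0.049, 0.041], 0.63)]
scene stop_face [([0.591, 0.05, 0.015], 0.84)]
scene carrier [([0.421, -0.21, 0.0], 0.91), ([0.468, 0.044, 0.028], 0.87)]
scene tread [([0.441, 0.045, 0.033], 0.94), ([0.445, -0.219, 0.005], 0.79)]
scene handset [([0.413, -0.21, 0.004], 0.73), ([0.487, 0.046, 0.036], 0.64)]
scene glue_tube [([0.488, -0.084, -0.002], 0.6)]
scene marker [([0.523, 0.158, 0.001], 0.56)]
scene squeegee [([0.458, 0.231, 0.004], 0.97)]
top jig [([0.506, 0.047, -0.0], 0.62), ([0.544, 0.047, 0.041], 0.23)]
top bridge [([0.546, 0.047, 0.048], 0.72)]
top stop_face [([0.591, 0.052, 0.019], 0.69)]
top carrier [([0.467, 0.044, 0.023], 0.95), ([0.417, -0.211, -0.0], 0.68)]
top tread [([0.445, -0.218, 0.01], 0.81), ([0.44, 0.041, 0.032], 0.75), ([0.52, 0.159, -0.002], 0.26)]
top handset [([0.486, 0.047, 0.036], 0.84), ([0.412, -0.208, 0.005], 0.66)]
top glue_tube [([0.496, -0.083, 0.0], 0.74)]
top marker [([0.522, 0.16, -0.003], 0.62)]
top squeegee [([0.459, 0.226, 0.001], 0.86)]
```

View pics/scene0.png

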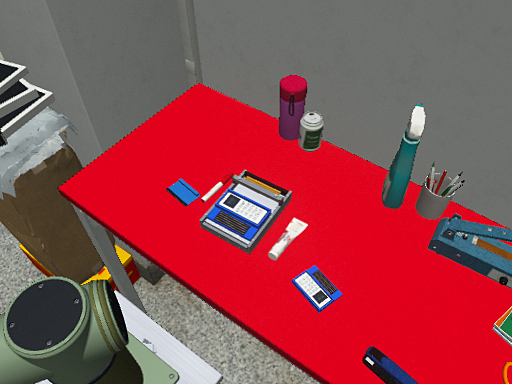

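View pics/top0.png

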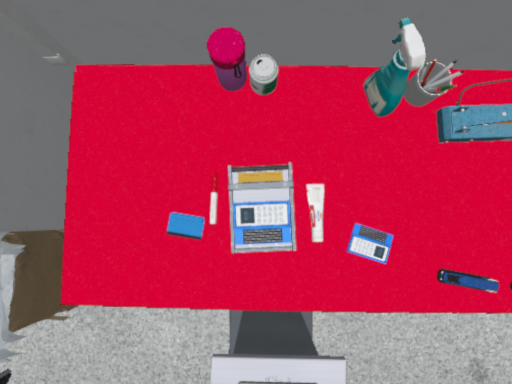

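The scene picture shows the jig at about px (248,210). In the top picture it is at (262,208), with the real carrier inside it and its tread facing the robot at (263,237). The smaller look-alike is at (370,243). Next I'll measure the jig's yaw and the tread's position.

```bash
cat > h.py <<'E'
from rig import *
import numpy as np, cv2
def unproj(p,uv,z):
    n=cv2.undistortPoints(np.float64(uv).reshape(-1,1,2),np.array(p["K"]),np.array(p["dist_coeffs"])).reshape(-1,2)
    d=np.c_[n,np.ones(len(n))]@np.array(p["R"]); c=-np.array(p["R"]).T@np.array(p["t"])
    return c+d*((z-c[2])/d[:,2])[:,None]
E
python3 - <<'E'
from h import *
for cam in ["top","scene"]:
    p=snapshot(cam)
    print(cam,"stuff")
    for l,z in [("jig",.034),("tread",.034),("carrier",.04),("handset",.046)]:
        for d in regions_of(l,p):
            m=d["mask"].astype(np.uint8)
            c,_=cv2.findContours(m,cv2.RETR_EXTERNAL,cv2.CHAIN_APPROX_NONE);c=max(c,key=cv2.contourArea)
            w=unproj(p,c.reshape(-1,2),z)[:,:2]
            r=cv2.minAreaRect((w*1000).astype(np.float32))
            print(l,round(d["confidence"],2),np.round(r[0],1),np.round(r[1],1),round(r[2],2))
p=snapshot("top")
cv2.imwrite("pics/topz.png",cv2.resize(p["img"][150:270,210:340],None,fx=6,fy=6,interpolation=cv2.INTER_CUBIC)[:600,:780])
E
```

```text
top stuff
jig 0.98 [503.4  46.3] [198.9 151.1] 4.17
tread 0.85 [469.3  46.3] [ 94.9 132.5] 4.34
tread 0.78 [ 426.5 -205.5] [93.6 72.3] 71.82
carrier 0.74 [469.2  44.6] [ 93.2 128.3] 2.43
carrier 0.68 [ 426.2 -203.3] [94.5 69.4] 72.48
handset 0.97 [485.2  46.4] [ 46.9 117.4] 3.83
handset 0.84 [ 414.7 -198.5] [83.4 35.8] 72.48
handset 0.42 [572.3  50.8] [ 27.8 101.3] 0.91
scene stuff
jig 0.57 [493.5  43.8] [217.3 169.7] 4.27
jig 0.34 [469.9  43.9] [112.9 136.9] 3.94
jig 0.32 [506.9 144.1] [123.5  17.6] 0.84
tread 0.61 [ 408.  -216.6] [100.1  71.8] 74.36
tread 0.6 [470.4  44. ] [109.6 137.7] 3.43
carrier 0.94 [466.5  40. ] [108.5 135.5] 4.18
carrier 0.67 [ 406.1 -216.8] [97.5 70. ] 73.74
handset 0.92 [483.7  41.6] [ 49.1 122.2] 3.01
handset 0.6 [ 394.  -214.6] [83.4 33.3] 72.59
```

View pics/topz.png

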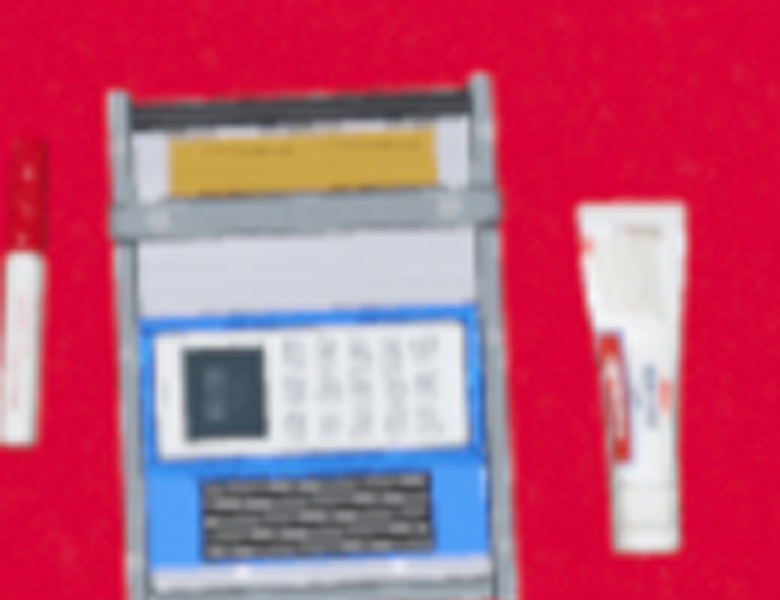

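The picture agrees with the networks: the jig yaw is about +3.8° and the tread point is near (0.440, 0.0435, 0.034). I'm moving over it with the fingers shut.

jog_arm([
  [0.4, -0.5, 0, 0.08, 0],
  [0.5, -1, 0, 0.16, 0],
  [0.5, -1, 0, 0.24, 0],
  [0.5, -1, 0, 0.275, 0],
  [0.5, -1, 0, 0.275, 0],
])

```text
t: 1.97
eef_pos: [0.2814, 0.3829, 0.2419]
tcp_rot: [[-0.998, -0.066, 0.0], [-0.066, 0.998, -0.003], [-0.0, -0.003, -1.0]]
force: [-0.3, 0.5, -0.1]
grip_width: 0.0254
```

jog_arm([
  [0.25, -0.25, 0, 0, 0],
  [0.5, -0.5, 0, 0, 0],
  [0.5, -0.75, 0, 0, 0],
  [0.5, -1, 0, 0, 0],
  [0.5, -1, 0, 0, 0],
  [0.5, -1, 0, 0, 0],
])

```text
t: 2.47
eef_pos: [0.357, 0.2305, 0.242]
tcp_rot: [[-0.998, -0.06, 0.001], [-0.06, 0.998, -0.004], [-0.001, -0.004, -1.0]]
force: [-0.7, 0.0, -0.2]
grip_width: 0.0001
```

jog_arm([
  [0.2, -0.3, 0, 0, 0],
  [0.4, -0.6, 0, 0, 0],
  [0.54, -0.9, 0, 0, 0],
  [0.54, -1, 0, 0, 0],
  [0.54, -1, -0.2, 0, 0],
  [0.54, -1, -0.2, 0, 0],
])

```text
t: 2.97
eef_pos: [0.4367, 0.079, 0.2084]
tcp_rot: [[-0.998, -0.056, -0.006], [-0.056, 0.998, -0.003], [0.006, -0.003, -1.0]]
force: [-1.6, -0.2, -0.7]
grip_width: -0.0003
```

jog_arm([
  [0, -0.25, -0.2, 0, 0],
  [0, -0.25, -0.4, 0, 0],
  [0, -0.25, -0.6, 0, 0],
  [0, -0.25, -0.8, 0, 0],
  [0, -0.25, -0.8, 0, 0],
  [0, -0.25, -0.8, 0, 0],
])

```text
t: 3.47
eef_pos: [0.4354, 0.043, 0.0876]
tcp_rot: [[-0.998, -0.057, -0.01], [-0.057, 0.998, -0.003], [0.01, -0.002, -1.0]]
force: [0.0, 1.0, -0.6]
grip_width: -0.0001
```

Run:
```python
from h import *
print(observe()["eef_pos"])
for cam in ["wrist","top","scene"]:
    p=snapshot(cam); cv2.imwrite(f"pics/{cam}1.png",p["img"])
    for l in ["tread","carrier"]:
        print(cam,l,[(np.round(d["xyz"],4),round(d["confidence"],2)) for d in mark_of(l,p)])
```

```text
[0.43542707 0.04297249 0.08761027]
wrist tread [(array([0.4378, 0.0431, 0.0335]), 0.75)]
wrist carrier [(array([ 0.4554,  0.2227, -0.0013]), 0.45)]
top tread [(array([ 0.4432, -0.2164,  0.0065]), 0.9)]
top carrier [(array([0.4691, 0.0416, 0.0239]), 0.89), (array([ 4.199e-01, -2.150e-01, -4.000e-04]), 0.73)]
scene tread [(array([ 0.4421, -0.2188,  0.0054]), 0.94), (array([0.439 , 0.0437, 0.0323]), 0.61)]
scene carrier [(array([ 0.4235, -0.2118,  0.0012]), 0.59)]
```

View pics/wrist1.png

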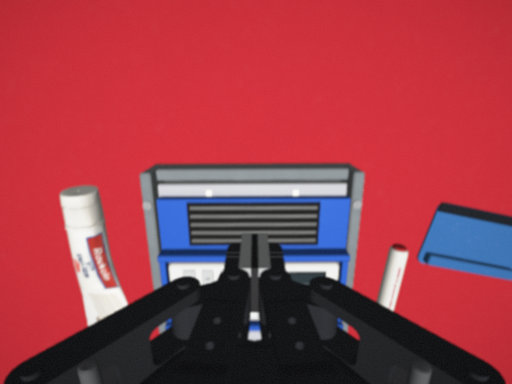

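The wrist view shows the fingertips at about (255,240), over the middle of the tread at (187–320, 203–245). I'm lowering to just above it.

jog_arm([
  [0.03, 0, -0.1, 0, 0],
  [0.03, 0, -0.2, 0, 0],
  [0.03, 0, -0.25, 0, 0],
  [0.03, 0, -0.25, 0, 0],
  [0.03, 0, -0.25, 0, 0],
])

```text
t: 4.33
eef_pos: [0.4415, 0.0415, 0.0517]
tcp_rot: [[-0.998, -0.056, -0.005], [-0.056, 0.998, -0.004], [0.005, -0.003, -1.0]]
force: [0.1, 0.1, 0.3]
grip_width: -0.0002
```

jog_arm([
  [0, 0, -0.03, 0, 0],
  [0, 0, -0.05, 0, 0],
  [0, 0, -0.07, 0, 0],
  [0, 0, -0.08, 0, 0],
  [0, 0, -0.08, 0, 0],
  [0, 0, -0.08, 0, 0],
])

```text
t: 4.83
eef_pos: [0.4422, 0.0414, 0.0405]
tcp_rot: [[-0.998, -0.056, -0.004], [-0.056, 0.998, -0.004], [0.004, -0.003, -1.0]]
force: [-0.9, -0.9, 6.7]
grip_width: 0.0001
```

jog_arm([
  [0, 0, -0.02, 0, 0],
  [0, 0, -0.04, 0, 0],
  [0, 0, -0.04, 0, 0],
  [0, 0, -0.04, 0, 0],
])

```text
t: 5.17
eef_pos: [0.4427, 0.0414, 0.0366]
tcp_rot: [[-0.998, -0.056, -0.004], [-0.056, 0.998, -0.004], [0.004, -0.004, -1.0]]
force: [-4.9, 0.2, 19.7]
grip_width: -0.0001
```

The force is 19.7 N with the tip at 25.6 mm, so the carrier is flush. I'm keeping the pressure on and sliding forward.

jog_arm([
  [0, 0, -0.015, 0, 0],
  [0.02, 0.001, -0.015, 0, 0],
  [0.05, 0.003, -0.015, 0, 0],
  [0.08, 0.005, -0.015, 0, 0],
  [0.11, 0.007, -0.015, 0, 0],
  [0.13, 0.009, -0.015, 0, 0],
])

```text
t: 5.67
eef_pos: [0.4632, 0.0425, 0.0369]
tcp_rot: [[-0.998, -0.057, -0.003], [-0.057, 0.998, -0.005], [0.004, -0.004, -1.0]]
force: [-7.8, -0.8, 21.4]
grip_width: 0.0
```

Run:
```python
from h import *
p=snapshot("top"); cv2.imwrite("pics/top2.png",cv2.resize(p["img"][150:270,210:340],None,fx=5,fy=5,interpolation=cv2.INTER_CUBIC))
for l in ["handset","tread","carrier"]:
    print(l,[(np.round(d["xyz"],4),round(d["confidence"],2)) for d in mark_of(l,p)])
p=snapshot("scene"); cv2.imwrite("pics/scene2.png",cv2.resize(p["img"][150:270,180:320],None,fx=5,fy=5,interpolation=cv2.INTER_CUBIC))
for l in ["handset","tread","carrier"]:
    print(l,[(np.round(d["xyz"],4),round(d["confidence"],2)) for d in mark_of(l,p)])
```

```text
handset [(array([ 0.4153, -0.2094,  0.0053]), 0.7), (array([0.5093, 0.0454, 0.0279]), 0.67)]
tread [(array([ 0.4433, -0.2206,  0.007 ]), 0.66)]
carrier [(array([0.4876, 0.0446, 0.0167]), 0.73)]
handset [(array([ 0.4157, -0.2098,  0.0037]), 0.89), (array([0.5088, 0.0494, 0.0257]), 0.63)]
tread [(array([ 0.4437, -0.2188,  0.0049]), 0.67), (array([0.4627, 0.0445, 0.0248]), 0.64)]
carrier [(array([0.4921, 0.0462, 0.016 ]), 0.92), (array([ 0.4238, -0.2119, -0.0024]), 0.86)]
```

View pics/scene2.png

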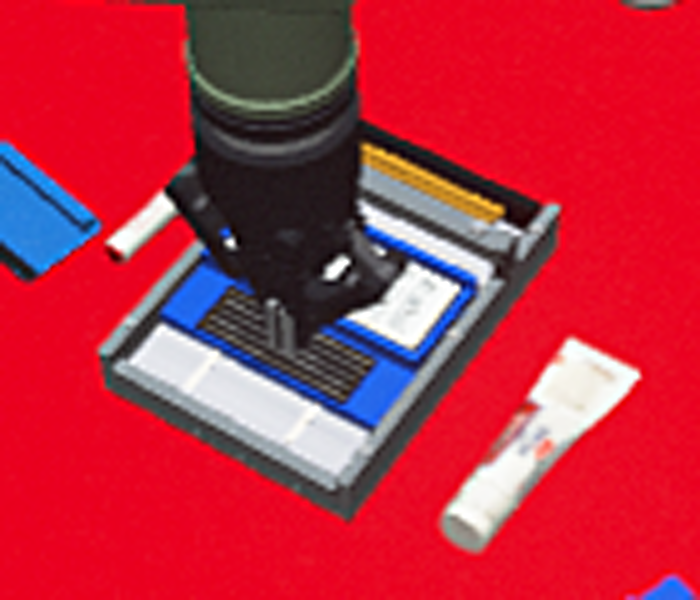

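The picture shows the carrier flush and moving with the fingers; the handset has moved 22 mm. I'm continuing.

jog_arm([
  [0.02, 0.001, -0.016, 0, 0],
  [0.05, 0.004, -0.016, 0, 0],
  [0.08, 0.006, -0.016, 0, 0],
  [0.11, 0.008, -0.016, 0, 0],
  [0.14, 0.01, -0.016, 0, 0],
  [0.16, 0.011, -0.016, 0, 0],
])

```text
t: 6.57
eef_pos: [0.4888, 0.044, 0.037]
tcp_rot: [[-0.998, -0.057, -0.001], [-0.057, 0.998, -0.005], [0.001, -0.005, -1.0]]
force: [-8.2, -1.1, 19.8]
grip_width: -0.0002
```

jog_arm([
  [0.02, 0.001, -0.02, 0, 0],
  [0.04, 0.003, -0.02, 0, 0],
  [0.06, 0.004, -0.02, 0, 0],
  [0.08, 0.005, -0.02, 0, 0],
  [0.1, 0.007, -0.02, 0, 0],
  [0.12, 0.008, -0.02, 0, 0],
])

```text
t: 7.07
eef_pos: [0.5034, 0.045, 0.0369]
tcp_rot: [[-0.998, -0.058, -0.01], [-0.058, 0.998, -0.006], [0.011, -0.005, -1.0]]
force: [-18.1, -1.6, 33.0]
grip_width: 0.0001
```

Run:
```python
from h import *
p=snapshot("scene"); cv2.imwrite("pics/scene3.png",cv2.resize(p["img"][150:270,180:320],None,fx=5,fy=5,interpolation=cv2.INTER_CUBIC))
for l in ["handset","tread","carrier","leaf_spring"]:
    print(l,[(np.round(d["xyz"],4),round(d["confidence"],2)) for d in mark_of(l,p)])
```

```text
handset [(array([ 0.4169, -0.2106,  0.0015]), 0.56), (array([0.5484, 0.0504, 0.0279]), 0.46)]
tread [(array([ 0.4409, -0.2185,  0.0095]), 0.97), (array([0.5025, 0.0495, 0.0257]), 0.76)]
carrier [(array([0.5311, 0.0442, 0.0205]), 0.57)]Traceback (most recent call last):
  File "<stdin>", line 4, in <module>
ValueError: it knows: bridge, carrier, glue_tube, handset, jig, marker, squeegee, stop_face, tread
```

View pics/scene3.png

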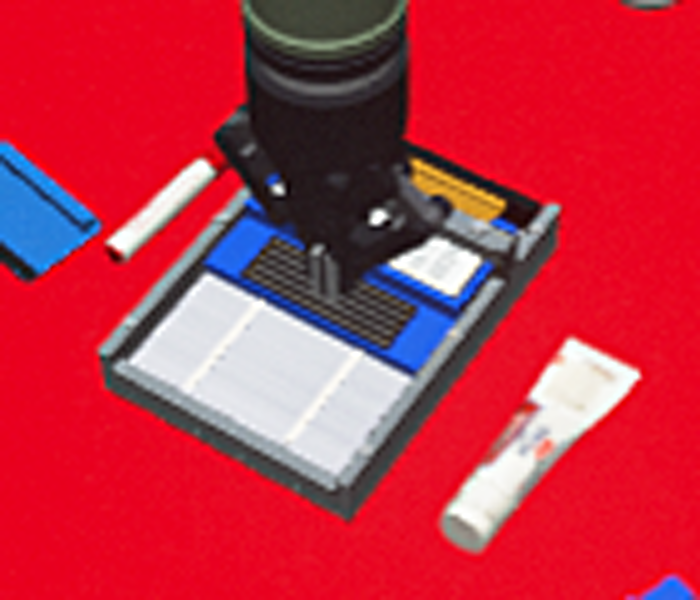

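The carrier has passed the bridge and is lifting the leaf, with x force 18 N. About 14 mm remain.

jog_arm([
  [0.03, 0.002, -0.018, 0, 0],
  [0.05, 0.003, -0.018, 0, 0],
  [0.07, 0.005, -0.018, 0, 0],
  [0.09, 0.006, -0.018, 0, 0],
  [0.1, 0.007, -0.018, 0, 0],
  [0.1, 0.007, -0.018, 0, 0],
])

```text
t: 7.77
eef_pos: [0.519, 0.046, 0.0369]
tcp_rot: [[-0.998, -0.058, -0.01], [-0.058, 0.998, -0.006], [0.01, -0.006, -1.0]]
force: [-13.5, -0.6, 26.8]
grip_width: -0.0001
```

jog_arm([
  [0.02, 0.001, -0.018, 0, 0],
  [0.04, 0.003, -0.018, 0, 0],
  [0.05, 0.004, -0.018, 0, 0],
  [0.05, 0.004, -0.018, 0, 0],
])

```text
t: 8.1
eef_pos: [0.5192, 0.0461, 0.0369]
tcp_rot: [[-0.998, -0.06, -0.029], [-0.06, 0.998, -0.008], [0.029, -0.006, -1.0]]
force: [-27.3, -3.2, 42.0]
grip_width: 0.0001
```

Run:
```python
from h import *
p=snapshot("scene"); cv2.imwrite("pics/scene4.png",cv2.resize(p["img"][150:270,180:320],None,fx=5,fy=5,interpolation=cv2.INTER_CUBIC))
for l in ["handset","tread","carrier"]:
    print(l,[(np.round(d["xyz"],4),round(d["confidence"],2)) for d in mark_of(l,p)])
```

```text
handset [(array([ 0.4142, -0.2073,  0.0031]), 0.64), (array([0.5646, 0.0509, 0.0268]), 0.4)]
tread [(array([ 0.4425, -0.2217,  0.0093]), 0.97), (array([0.5135, 0.0532, 0.0249]), 0.8), (array([ 0.4931, -0.0847, -0.0015]), 0.17)]
carrier [(array([ 0.4228, -0.2109, -0.0014]), 0.9), (array([0.5433, 0.0496, 0.0182]), 0.55), (array([ 0.5043,  0.0474, -0.0013]), 0.49)]
```

View pics/scene4.png

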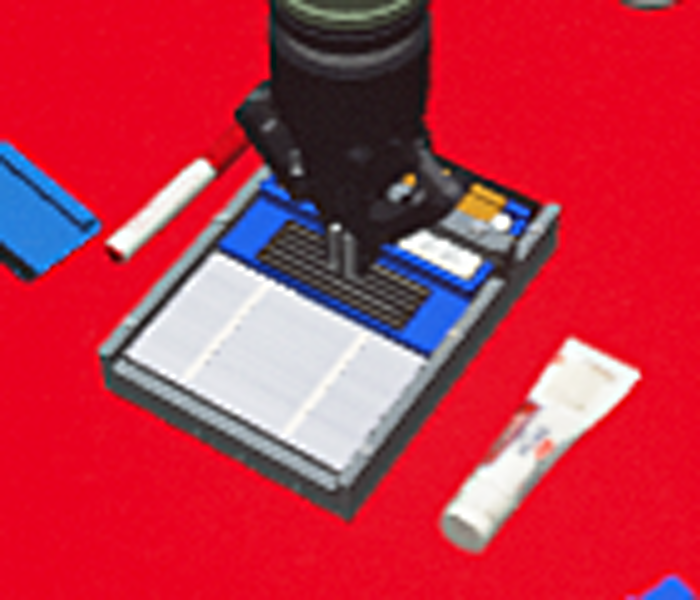

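The fingers stopped at x = 0.5192, 76.5 mm of travel, with the push force rising to 27 N. That means the carrier is at the stop, and the bed looks up behind it. I'm easing off and lifting.

jog_arm([
  [0, 0, 0, 0, 0],
  [-0.005, 0, 0.02, 0, 0],
  [-0.005, 0, 0.06, 0, 0],
  [-0.01, 0, 0.2, 0, 0],
  [-0.02, 0, 0.4, 0, 0],
  [-0.05, 0, 0.7, 0, 0],
  [-0.2, 0, 0.9, 0, 0],
  [-0.4, 0, 0.9, 0, 0],
])

```text
t: 8.97
eef_pos: [0.4666, 0.0455, 0.1802]
tcp_rot: [[-0.998, -0.06, -0.01], [-0.06, 0.998, -0.009], [0.01, -0.009, -1.0]]
force: [0.7, 0.5, 1.0]
grip_width: -0.0001
```

jog_arm([
  [0, 0.3, 0.2, 0, 0],
  [0, 0.6, 0.3, 0, 0],
  [0, 0.9, 0.3, 0, 0],
  [0, 1, 0.3, 0, 0],
  [0, 1, 0.3, 0, 0],
])

```text
t: 9.38
eef_pos: [0.4671, 0.2017, 0.227]
tcp_rot: [[-0.998, -0.066, -0.006], [-0.066, 0.998, -0.005], [0.006, -0.004, -1.0]]
force: [0.0, -0.8, -0.5]
grip_width: -0.0
```

Run:
```python
from h import *
ims=[]
for c,b in (("top",(140,270,160,340)),("scene",(150,270,160,320))):
    p=snapshot(c); ims.append(cv2.resize(p["img"][b[0]:b[1],b[2]:b[3]],(780,560),interpolation=cv2.INTER_CUBIC)); cv2.imwrite(f"pics/{c}5.png",ims[-1])
    for l in ["handset","tread","carrier","stop_face","bridge","jig","glue_tube","marker","squeegee"]:
        print(c,l,[(np.round(d["xyz"],4),round(d["confidence"],2)) for d in mark_of(l,p)])
print(observe()["force"],observe()["t"])
```

```text
top handset [(array([0.5645, 0.0459, 0.0292]), 0.78), (array([ 0.41  , -0.2096,  0.0062]), 0.59)]
top tread [(array([ 0.4439, -0.2202,  0.0094]), 0.88), (array([0.5134, 0.0454, 0.0242]), 0.81)]
top carrier [(array([0.5435, 0.0468, 0.014 ]), 0.93), (array([ 0.4192, -0.213 , -0.0015]), 0.71)]
top stop_face [(array([0.5919, 0.0514, 0.0164]), 0.63)]
top bridge [(array([0.5491, 0.0469, 0.0441]), 0.83)]
top jig [(array([0.5038, 0.046 , 0.001 ]), 0.91)]
top glue_tube [(array([ 0.4926, -0.0851,  0.0022]), 0.84)]
top marker [(array([ 5.176e-01,  1.589e-01, -1.000e-04]), 0.53)]
top squeegee [(array([0.4596, 0.2258, 0.    ]), 0.52), (array([ 5.197e-01,  1.587e-01, -4.000e-04]), 0.51)]
scene handset [(array([ 0.4143, -0.2081,  0.0037]), 0.93), (array([0.5623, 0.0525, 0.0277]), 0.48)]
scene tread [(array([0.5121, 0.0483, 0.0201]), 0.74), (array([ 4.932e-01, -8.530e-02, -2.000e-04]), 0.66), (array([ 0.4465, -0.2173,  0.006 ]), 0.59), (array([0.5928, 0.0488, 0.0169]), 0.51)]
scene carrier [(array([0.5447, 0.0459, 0.0187]), 0.9), (array([ 0.4207, -0.2106,  0.0007]), 0.84)]
scene stop_face [(array([0.5894, 0.0491, 0.0162]), 0.6)]
scene bridge [(array([0.5545, 0.0494, 0.0408]), 0.63), (array([0.4575, 0.2278, 0.0031]), 0.47)]
scene jig [(array([ 5.07e-01,  4.81e-02, -2.00e-04]), 0.73), (array([ 0.4933, -0.0834, -0.0007]), 0.62)]
scene glue_tube [(array([ 0.4929, -0.0835, -0.004 ]), 0.7), (array([0.5639, 0.0504, 0.0285]), 0.61)]
scene marker [(array([0.525 , 0.162 , 0.0018]), 0.64)]
scene squeegee [(array([ 0.4547,  0.2256, -0.0005]), 0.66)]
[ 0.33917296 -0.09220455 -0.22030398] 10.3833
```

View pics/top5.png

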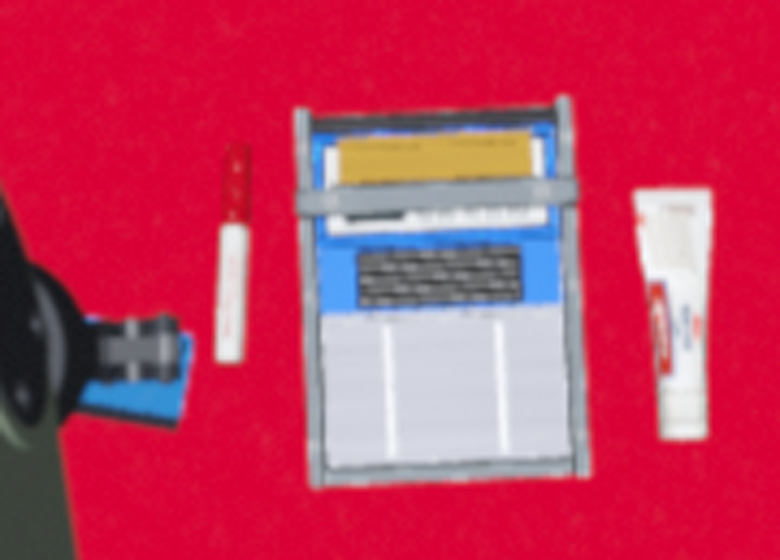

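View pics/scene5.png

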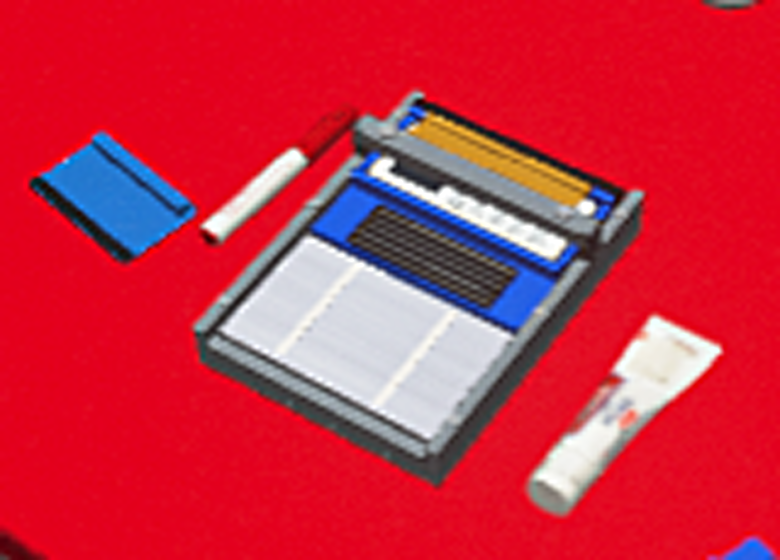

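Both views show the carrier against the black stop and the leaf lying on it. Before handing in I'll compare the bed height with the pressed-down picture.

Run:
```python
from h import *
p=snapshot("scene"); b=cv2.resize(p["img"][150:270,180:320],None,fx=5,fy=5,interpolation=cv2.INTER_CUBIC)
a=cv2.imread("pics/scene3.png")
cr=lambda i: cv2.resize(i[230:530,90:450],None,fx=1.08,fy=1.6)
cv2.imwrite("pics/cmp.png",np.hstack([cr(a),cr(b)]))
# expected pixel of the bed rear corner, up / down
c,s=np.cos(.066),np.sin(.066);o=np.array([.5055,.047])
for z in (.018,.026):
  for x,y in ((-.092,-.066),(-.092,.066),(-.012,-.066)):
    w=np.r_[o+[c*x-s*y,s*x+c*y],z]
    uv=cv2.projectPoints(w[None],cv2.Rodrigues(np.array(p["R"]))[0],np.array(p["t"]),np.array(p["K"]),np.array(p["dist_coeffs"]))[0].ravel()
    q=(uv-[180,150])*5
    print(z,x,y,"crop px",np.round((q-[90,230])*[1.08,1.6]))
```

```text
0.018 -0.092 -0.066 crop px [273. 393.]
0.018 -0.092 0.066 crop px [ 35. 202.]
0.018 -0.012 -0.066 crop px [368. 209.]
0.026 -0.092 -0.066 crop px [273. 378.]
0.026 -0.092 0.066 crop px [ 34. 187.]
0.026 -0.012 -0.066 crop px [368. 194.]
```

View pics/cmp.png

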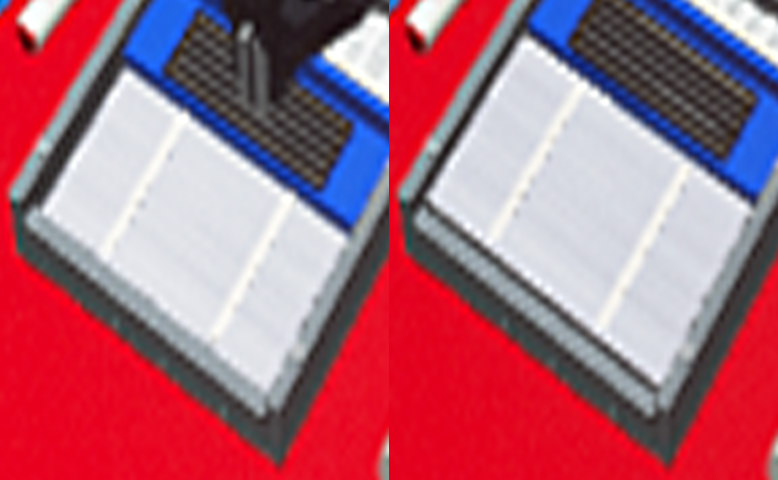

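The comparison settles it. On the left (pressed), the bed's rear edge is hidden behind the rear wall. On the right (now), it stands about 15 px higher, with its rear edge and the gap visible at (265,380), which matches the projection for the raised position. The bed is up.

```bash
python3 -c "
from rig import *
print(close_job())"
```

```text
the job is handed in; nothing more can be done
None
```

The carrier is home at the end stop with the lift bed up behind it, and I handed the job in at about 10.5 s of the 37 s allowed; no verdict is reported.

I pressed the tread flush with shut fingertips at about 20 N. I then slid the carrier about 76 mm forward under the bridge and leaf spring, until it stopped moving and the push force rose to 27 N. After that I lifted clear.

**Last checks:**
- **Position:** the carrier origin measures about x = 0.544 m. That puts its nose at 0.592–0.593 m, against 0.589–0.592 m for the stop face.
- **Lift bed:** its rear edge stands about 15 px higher in the picture than when pressed, which matches the raised position.
- **Leaf spring:** it lies on the handset and carrier in both views; I could not measure its angle.
- **Things beside the jig:** the glue tube, marker and squeegee were found within about 5 mm of their start positions, which is measurement noise.
- **Robot:** it is clear of everything, with near-zero force.

No check failed. One top-camera reading put the carrier origin 4 mm lower than the other views did. I took it as noise, because the scene view read 18.7 mm against the expected 18 mm.

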